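# Measure the stepped spacer in the bench caliper

### The job

Stand the stepped steel spacer (wide flange, narrower neck) flange down on the caliper's bed between its jaws, midway across the bed under the line of the foot, and let go of it. Slide the jaw shut until both jaws gently bear on the flange, then push the foot's knob down until the foot gently touches the top of the spacer, so that both slides read its size. Leave the other things where they are.

Things in the scene. Friction and masses are not known exactly. Their poses are not given: they have to be found in the camera images.
- caliper: Bench caliper, bolted down: dark steel bed 100 x 290 x 16 mm, long along its y from -130 to 160 mm; origin on its underside (bed top at z = 16 mm). Fixed jaw at the -y end, the jaw carriage slides along y. Jaws, foot and fin all lie on its x = 0 line; a 10 mm wide scale beam runs along the +x edge up to z = 26 mm.
- anvil_face (a point): Fixed jaw of the caliper, steel, 50 mm wide (x), 16 mm thick, 15 mm above the bed. This point: bottom centre of its measuring face, on the bed top; the face looks to caliper +y.
- jaw_face (a point): Measuring face of the sliding jaw, 50 mm wide, 16 mm high above the bed, looks to caliper -y. This point: bottom centre of the face. Behind it a 60 mm wide carriage, 16 mm above the bed, reaches 137 mm back.
- jaw (a joint): Opening between the two jaw faces in m: 0 shut, 0.12 fully open. Stays where left; friction about 3 N. The carriage bears a mast, 30 x 14 mm, 19 to 33 mm behind the face, up to 116 mm above the bed; its guide arm, 22 mm wide, 97 to 113 mm above the bed, overhangs 27 mm in front of the face and carries the foot.
- fin (a point): Top centre of the black thumb fin on the jaw carriage, for pinching and sliding the jaw: 12 mm thick along caliper y, 32 mm wide, stands 34 mm above the carriage; 115 mm behind the jaw face, 66 mm above the table.
- foot_pad (a point): Round foot (diameter 18 mm) of the sprung height gauge, on the carriage, 18 mm in front of the sliding jaw's face. This point: centre of its underside, 70 mm above the bed when fully raised.
- foot (a joint): How far the foot is lowered from its top position, m, 0 to 0.04; height above the bed = 0.070 - value. Weak spring; friction of about 1.5 N holds it where left.
- knob_top (a point): Top centre of the black round knob (diameter 22 mm, 12 mm thick) on the foot's rod, 86 mm above the foot's underside: push it down to lower the foot.
- stepped_spacer: Turned steel spacer standing upright: wide flange at the bottom, diameter 36 mm and 16 mm high, then a neck of diameter 22 mm; 50 mm high in all, about 0.2 kg. Origin at the centre of its underside. The carton and the jar stand close on its own +y and -y sides, its x sides are free.
- plain_spacer: Plain steel cylinder, diameter 33 mm, 50 mm high. Not wanted. Origin under its centre.
- bobbin_spacer: Steel bobbin, flanges of diameter 36 mm at both ends, 50 mm high. Not wanted. Origin under its centre.
- screw_carton: Small cardboard carton 36 x 26 x 44 mm, standing beside the stepped spacer. Origin under its centre.
- grease_jar: Small jar, diameter 28 mm, 42 mm high, standing beside the stepped spacer. Origin under its centre.
- spray_can: Spray can, diameter 60 mm, 170 mm high. Origin under its centre.
- tape_roll: Roll of tape lying flat, diameter 90 mm, 40 mm high. Origin under its centre.
- wood_offcut: Wooden offcut 36 x 60 x 32 mm, lying beside the caliper's bed on the robot's side. Origin under its centre.
- screwdriver: Screwdriver, 170 mm long, lying along its x.
- wrench: Open-ended wrench, 160 mm long, lying along its x.
Things that resemble listed ones, but are neither listed nor needed, are in the scene too. Leave any orange look-alike of the stepped_spacer alone.

How it is judged (in metres and radians):
On the way, in this order (a step that is already met when the one before it is completed fails the run):
1. the stepped spacer stands released on the bed between the open jaws (x of stepped_spacer in the frame of caliper between -0.01 and 0.01 m and z of stepped_spacer in the frame of caliper between 0.0135 and 0.0185 m and angle between stepped_spacer's own z axis and vertical below 0.08 rad and contact force between each of the fingers, foot_c0 and stepped_spacer below 0.1 N and y of stepped_spacer in the frame of anvil_face above 0.016 m and y of stepped_spacer in the frame of jaw_face between -0.12 and -0.019 m), for 0.2 s.
2. the jaws bear on the flange from both sides (x of stepped_spacer in the frame of caliper between -0.01 and 0.01 m and z of stepped_spacer in the frame of caliper between 0.0135 and 0.0185 m and angle between stepped_spacer's own z axis and vertical below 0.08 rad and contact force between each of caliper_c0, jaw_c0 and stepped_spacer above 1.5 N), for 0.2 s.
3. the foot presses on the top of the spacer (x of stepped_spacer in the frame of caliper between -0.01 and 0.01 m and z of stepped_spacer in the frame of caliper between 0.0135 and 0.0185 m and angle between stepped_spacer's own z axis and vertical below 0.08 rad and contact force between foot_c0 and stepped_spacer above 1 N), for 0.1 s.
At the end, for the whole second after the job is handed in: The stepped spacer stands upright on the bed, within 10 mm of the jaws' centre line, against the fixed jaw; the jaw opening reads 36 mm (34.0 to 37.7), the foot rests on its top (lowered 20 mm, 18.3 to 21.7); all is at rest (x of stepped_spacer in the frame of caliper between -0.01 and 0.01 m and z of stepped_spacer in the frame of caliper between 0.0135 and 0.0185 m and angle between stepped_spacer's own z axis and vertical below 0.08 rad and y of stepped_spacer in the frame of anvil_face between 0.016 and 0.0197 m and value of joint jaw between 0.034 and 0.0377 m and value of joint foot between 0.0183 and 0.0217 m and linear speed of stepped_spacer below 0.01 m/s); the robot touches nothing.
It fails at once if a jaw squeezes the spacer with over 45 N (contact force between any of jaw_c0, caliper_c0 and stepped_spacer above 45 N).
It fails at once if the foot presses on the spacer with over 40 N (contact force between foot_c0 and stepped_spacer above 40 N).
It fails at once if another spacer, the carton, the jar, the can, the tape roll or the wood offcut is moved by more than 25 mm or tipped (distance of any of plain_spacer, bobbin_spacer, screw_carton, grease_jar, spray_can, tape_roll, wood_offcut from where it was at the start of the episode above 0.025 m or angle between any of plain_spacer, bobbin_spacer, screw_carton, grease_jar, spray_can, tape_roll, wood_offcut's own z axis and vertical above 0.5 rad).
It fails at once if the screwdriver or the wrench is moved by more than 25 mm (distance of any of screwdriver, wrench from where it was at the start of the episode above 0.025 m).
It also fails if it takes over 72 s, if anything falls off the work surface, if the arm or the gripper's body presses on something with over 40 N, if the wrist force passes 120 N, or if a joint passes its speed limit or range.

### The arm

A 6-joint arm with a two-finger parallel gripper is mounted at the origin on the work surface. World frame = base frame: x ahead of the robot, y to its left, z up, the work surface at z = 0. Lengths are in m, angles in degrees, forces in N, time in s.
With the tool pointing down it reaches from about 0.25 to 0.725 m from the base axis. Payload 9.7 kg.
Tool frame: the origin (TCP) lies at the very end of the fingers, on their centre line; the grasp point (between the pads) lies grasp_offset behind it (grasp_offset is the distance from the TCP to the grasp point, in m); z points along the fingers, y is the line along which they close (so a half turn about z gives the same grasp; the last joint's range is limited). The gripper opens to 85 mm and grips with 20 to 120 N. Pads are 22 mm wide; open, the fingers measure 114 mm over their backs; the gripper's body (76 mm by 85 mm) begins 54 mm behind the grasp point. The pads swing forward as they close: fully open they stand 13 mm farther back than shut.
Start: joints at [65.947, 4.979, 10.078, 95.1, 0, 90], TCP at [0.224, 0.502, 0.231] pointing down, gripper open.
Joint ranges: [-179.16, 179.16], [-48.56, 103.87], [-65.8, 70.77], [-126.05, 130.52], [-82.76, 87.17], [-180, 180]. Speed limits (degrees/s): [127.2, 127.2, 147.25, 180, 180, 180].

### API

Orientations are given as [roll, pitch, yaw] about the fixed x, y, z axes, in that order (R = Rz(yaw) Ry(pitch) Rx(roll)).
In Python, from workcell import get_obs, camera, calibration, job_done, recognise, cut_out, mark_of, grasp_offset gives the robot as it stands.
- The arm moves only by the tool servo_tool, never from a script. Its argument "moves" is a list of rows, each a list of 3 entries, a list of its own where there are three numbers: the turn, a rotation vector about the tool's x, y, z in degrees, then the shift along the tool's x, y, z in m, then the opening in per cent of the stroke, from 0 (shut) to 100 (fully open). In form: [[[ax, ay, az], [x, y, z], claw], ...]. A call has 1 to 12 rows; each row shifts and turns the commanded pose from where the row before left it, along the tool's axes as they then stand; what a row does not reach is not made up. A row lasts 1/10 s, in which the tool goes at most 50 mm and 8.59 degrees, less where a joint would pass 70% of its speed; a pose out of reach is approached as far as the arm can. A call is refused whole if a number of a shift passes 0.05 or a number of a turn 8.59, either way. A call with a gripper value outside its range is refused whole. The fingers move at their own pace and stop on an object; "force" is the grip in N (left out, the last holds). Time passes only in rows, so rows that do not move let the fingers close. It gives the time, the measured TCP pose, the force, the opening and the grip force at its end, in the units of the state.
- get_obs(): the state, without advancing time (a new reading comes with each control period).
- camera(name): name is "scene" or "top" or "wrist"; returns (picture, depth): 384x512x3 uint8, red, green, blue; 384x512 float32, m along the optical axis (not along the pixel's ray), 0 where there is no reading.
- calibration(name): a dict with "camera_matrix" (3x3 intrinsics, pixels), "R" (3x3) and "t" (3): a world point X has camera coordinates R X + t. Camera axes: x right, y down, z forward; pixel columns grow to the right and rows downward; lengths in m; the calibration is good to about 2 mm. A picture is of the moment at which its call begins: read the wrist's pose just before it. calibration takes no time and is no camera call; for the wrist camera it gives the pose at the moment of the call.
- job_done(): hands the job in; it is judged then, once.
Trained networks look in the newest picture that a camera, given by its name, has taken for a name from the list of things; names that differ only in an ending like _2 or _b are one class to them, and where a whole thing is asked for, a point or a joint stands for the part that bears it (a point fixed in the world has none). Each returns a list of dicts, best first, with "score" (0 to 1); they miss things now and then, are a little off and sometimes report something else, mostly with a low value. They report only what shows in the picture. A call takes as long as a camera call. They do not tell look-alikes from the thing itself.
- recognise(name, camera): "xyz" ([x, y, z] in m, in the coordinates of the camera as it stood for that picture, good to about 4 mm: the middle of the surface that is visible of it).
- cut_out(name, camera): "mask" (384x512 bool, what is visible of it).
- mark_of(name, camera): "xyz" ([x, y, z] in m, in the coordinates of the camera as it stood for that picture, good to about 4 mm: a listed point, or the origin of a listed thing).
The state is a dict: "time": time; "q": joint angles; "qd": joint speeds; "joint_efforts": joint torques, N m; "ee_pos": TCP position; "tcp_rot": TCP orientation; "wrist_force": force on the tool from outside, world axes, zero at the start; "torque": the same for the moment, N m; "opening": finger opening in m; "grasp_force": force on a finger pad.
Only numpy, scipy, OpenCV 4.12 (cv2) and the standard library are available. Lean on these libraries where they do the work, as an engineer would, in place of code of your own. Each camera call takes 0.05 s, during which the arm holds its last target. There are 200 camera calls.

## Working session

There is one attempt and no reset: what is moved stays moved. The work goes in short steps, Python scripts to look and compute and a tool call to move; the robot and the scene stay as the last step left them, time stands still between calls to the robot, and variables do not carry over. Pictures are saved under pics/ and viewed, at most 10 in all, crops included, and the job is handed in when it is done.

Besides the shell and the picture viewer there is one more tool, called as name(argument=value, ...), one argument or row to a line, values as JSON. servo_tool: Moves the arm, as the interface text tells. Its arguments: {"type":"object","properties":{"moves":{"type":"array"},"force":{"type":"number"}},"required":["moves"]}

```bash
mkdir -p pics
cat > h.py <<'E'
import numpy as np, cv2
from workcell import *
def w(cam,p):
    c=calibration(cam); return np.array(c["R"]).T@(np.array(p)-np.array(c["t"]))
def pix(cam,X):
    c=calibration(cam); v=np.array(c["camera_matrix"])@(np.array(c["R"])@np.array(X)+np.array(c["t"])); return v[:2]/v[2]
def cloud(cam,d):
    c=calibration(cam); K=np.array(c["camera_matrix"]); v,u=np.indices(d.shape)
    P=np.stack([(u-K[0,2])/K[0,0]*d,(v-K[1,2])/K[1,1]*d,d],-1)
    return (P-np.array(c["t"]))@np.array(c["R"])
def save(n,p,s=1): cv2.imwrite(f"pics/{n}.png",cv2.resize(p[:,:,::-1],None,fx=s,fy=s,interpolation=cv2.INTER_CUBIC))
E
python3 - <<'E'
from h import *
np.set_printoptions(precision=4,suppress=True)
print(grasp_offset, get_obs())
for cam in("scene","top"):
    p,d=camera(cam); save(cam+"0",p,1.5); np.savez(f"{cam}0.npz",p=p,d=d)
    for n in "caliper anvil_face jaw_face fin foot_pad knob_top stepped_spacer plain_spacer bobbin_spacer screw_carton grease_jar spray_can tape_roll wood_offcut screwdriver wrench".split():
        for r in mark_of(n,cam)[:4]:
            X=w(cam,r["xyz"]); print(cam,n,round(r["score"],2),X,pix(cam,X).round())
E
```

```text
0.0187 {'time': 0.0, 'q': array([65.9484,  5.0095, 10.0323, 95.1004,  0.0002, 89.9996]), 'qd': array([-0.036 ,  0.0259,  0.0152, -0.0263, -0.0125,  0.0374]), 'joint_efforts': array([ -0.0002, -52.0379,  46.4811,   0.016 ,  -0.0001,   0.    ]), 'ee_pos': array([0.2241, 0.502 , 0.2306]), 'tcp_rot': array([-179.9225,   -0.0002,  155.9488]), 'wrist_force': array([0.3373, 0.1717, 0.1367]), 'torque': array([-0.057 , -0.0374,  0.0231]), 'grasp_force': 0.0, 'opening': 0.08567445788836203}
scene caliper 0.84 [ 0.5409 -0.256   0.0008] [167. 233.]
scene caliper 0.67 [ 0.4485 -0.2471  0.0016] [166. 210.]
scene anvil_face 0.6 [ 0.5405 -0.3381  0.0153] [138. 235.]
scene jaw_face 0.75 [ 0.543  -0.2964  0.0162] [152. 232.]
scene fin 0.84 [ 0.5437 -0.1847  0.0673] [190. 213.]
scene foot_pad 0.41 [ 0.5367 -0.3217  0.0776] [140. 218.]
scene knob_top 0.57 [ 0.5397 -0.3228  0.1667] [135. 195.]
scene stepped_spacer 0.55 [0.4075 0.0263 0.0019] [251. 187.]
scene stepped_spacer 0.4 [ 0.4376  0.1247 -0.0021] [283. 189.]
scene plain_spacer 0.57 [ 0.5385  0.2727 -0.002 ] [338. 203.]
scene bobbin_spacer 0.61 [0.
[... 1029 characters left out ...]
 0.1183 0.0015] [216. 248.]
top stepped_spacer 0.64 [0.4364 0.1181 0.0039] [216. 248.]
top stepped_spacer 0.4 [0.4056 0.0254 0.001 ] [246. 258.]
top plain_spacer 0.5 [ 0.5358  0.276  -0.0012] [167. 215.]
top bobbin_spacer 0.54 [0.6045 0.11   0.0029] [220. 194.]
top screw_carton 0.62 [0.3965 0.1414 0.0025] [209. 261.]
top grease_jar 0.5 [0.4694 0.087  0.0011] [227. 237.]
top spray_can 0.95 [0.7234 0.0223 0.0079] [249. 157.]
top tape_roll 0.85 [0.7024 0.2582 0.0002] [175. 163.]
top wood_offcut 0.81 [ 0.4457 -0.2468 -0.0031] [333. 247.]
top screwdriver 0.57 [0.4127 0.4503 0.0024] [109. 254.]
top wrench 0.71 [ 0.6722 -0.4307  0.0022] [391. 176.]
top wrench 0.71 [0.7034 0.2597 0.0027] [174. 163.]
```

View pics/scene0.png

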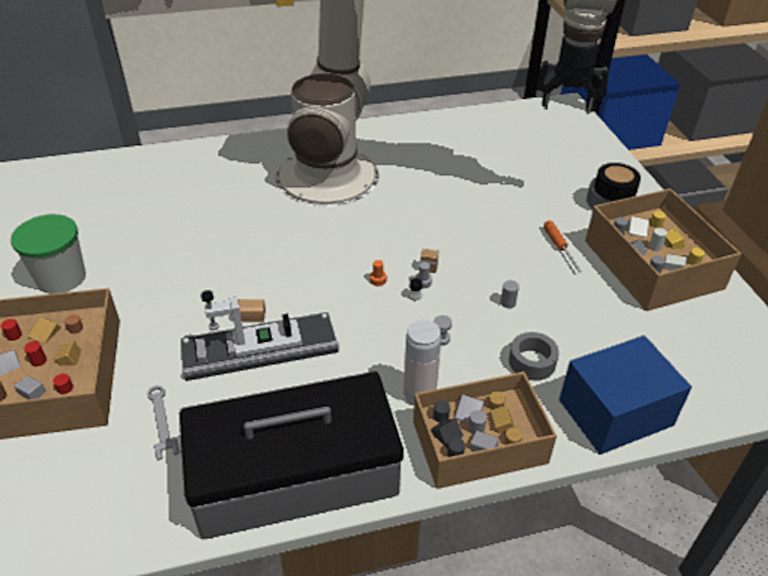

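View pics/top0.png

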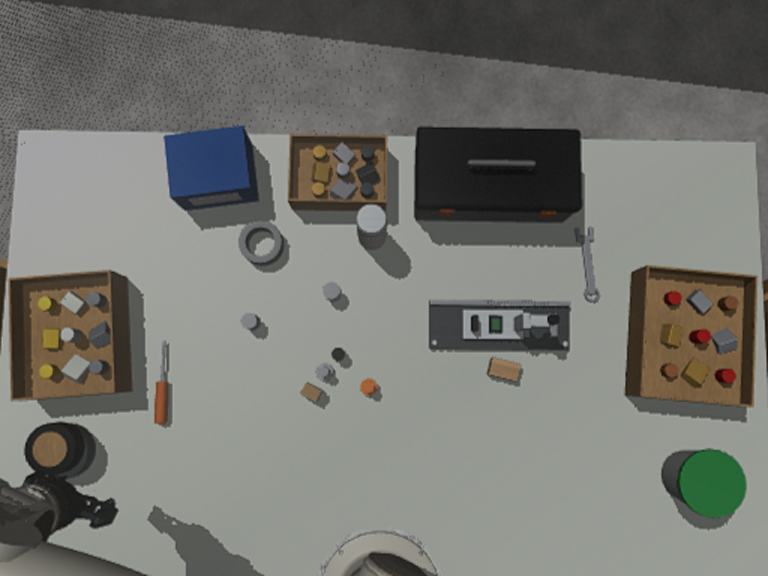

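servo_tool(
  moves=[
    [[0, 0, 8.5], [0, 0, 0], 100],
    [[0, 0, 8.5], [0, 0, 0], 100],
    [[0, 0, 8.5], [0, 0, 0], 100],
    [[0, 0, 8.5], [0, 0, 0], 100],
    [[0, 0, 8.5], [0, 0, 0], 100],
    [[0, 0, 8.5], [0, 0, 0], 100],
    [[0, 0, 8.5], [0, 0, 0], 100],
    [[0, 0, 8.5], [0, 0, 0], 100],
    [[0, 0, 8.5], [0, 0, 0], 100],
    [[0, 0, 8.5], [0, 0, 0], 100],
    [[0, 0, 8.5], [0, 0, 0], 100],
    [[0, 0, 8.5], [0, 0, 0], 100],
  ],
)

```text
time: 2.9
ee_pos: [0.2716, 0.4755, 0.2312]
tcp_rot: [-177.5, 0.1, 59.1]
wrist_force: [0.3, 0.0, -0.5]
opening: 0.0854
grasp_force: 0.0
```

servo_tool(
  moves=[
    [[0, 0, 8.5], [0, 0, 0], 100],
    [[0, 0, 8.5], [0, 0, 0], 100],
    [[0, 0, 8.5], [0, 0, 0], 100],
    [[0, 0, 8.5], [0, 0, 0], 100],
    [[0, 0, 8.5], [0, 0, 0], 100],
    [[0, 0, 8.5], [0, 0, 0], 100],
    [[0, 0, 2.9], [0.015, 0.04, 0], 100],
    [[0, 0, 0], [0.02, 0.043, 0], 100],
    [[0, 0, 0], [0.02, 0.043, 0], 100],
    [[0, 0, 0], [0.02, 0.043, 0], 100],
    [[0, 0, 0], [0.02, 0.043, 0], 100],
    [[0, 0, 0], [0.02, 0.043, 0], 100],
  ],
)

```text
time: 4.1
ee_pos: [0.6366, 0.1228, 0.1696]
tcp_rot: [-169.0, 6.6, 26.1]
wrist_force: [-0.2, 0.5, -0.3]
opening: 0.0849
grasp_force: 0.0
```

servo_tool(
  moves=[
    [[0, 0, 0], [0, 0, 0], 100],
    [[0, 0, 0], [0, 0, 0], 100],
  ],
)

```text
time: 4.3
ee_pos: [0.6356, 0.1234, 0.1685]
tcp_rot: [-168.9, 6.7, 26.0]
wrist_force: [1.1, 0.6, 1.0]
opening: 0.0851
grasp_force: 0.0
```

```bash
python3 -c "
from h import *
print(get_obs())"
```

```text
{'time': 4.3, 'q': array([  7.31943879,  28.87715469,  31.59095029, 102.60673077,
         8.34591462, 161.21147166]), 'qd': array([ 1.84256483, -3.23791663, -0.76819661,  0.34314085,  0.2609623 ,
        0.17674521]), 'joint_efforts': array([ -2.14629248, -72.25121498,  44.54067349,   1.59628484,
         0.32035268,  -0.09077246]), 'ee_pos': array([0.63561518, 0.12335074, 0.16854349]), 'tcp_rot': array([-168.92952633,    6.69584493,   26.03400617]), 'wrist_force': array([1.12558823, 0.58112652, 0.96511211]), 'torque': array([-0.08220849, -0.10953287, -0.04471132]), 'grasp_force': 0.0, 'opening': 0.08509825289702151}
```

```bash
cat >> h.py <<'E'
from scipy.spatial.transform import Rotation as Ro
np.set_printoptions(precision=4,suppress=True)
def plan(p,yaw):
    "turn (deg, tool axes) to point down at this yaw, then shift along the turned tool's axes"
    o=get_obs(); R=Ro.from_euler("xyz",o["tcp_rot"],degrees=True); T=Ro.from_euler("xyz",[180,0,yaw],degrees=True)
    print("turn",(R.inv()*T).as_rotvec(degrees=True).round(2),"shift",T.inv().apply(np.array(p)-o["ee_pos"]).round(4),"at",o["ee_pos"],o["tcp_rot"].round(1))
E
python3 - <<'E'
from h import *
plan([.541,-.184,.22],26)
plan([.45,0.12,.25],26)
E
```

```text
turn [-11.06   6.68  -0.61] shift [-0.2198  0.2348 -0.0515] at [0.6356 0.1234 0.1685] [-168.9    6.7   26. ]
turn [-11.06   6.68  -0.61] shift [-0.1683 -0.0784 -0.0815] at [0.6356 0.1234 0.1685] [-168.9    6.7   26. ]
```

servo_tool(
  moves=[
    [[-5.5, 3.3, -0.3], [0, 0, -0.03], 100],
    [[-5.5, 3.3, -0.3], [0, 0, -0.03], 100],
    [[0, 0, 0], [-0.0275, 0.029, 0], 100],
    [[0, 0, 0], [-0.0275, 0.029, 0], 100],
    [[0, 0, 0], [-0.0275, 0.029, 0], 100],
    [[0, 0, 0], [-0.0275, 0.029, 0], 100],
    [[0, 0, 0], [-0.0275, 0.029, -0.01], 100],
    [[0, 0, 0], [-0.0275, 0.029, -0.01], 100],
    [[0, 0, 0], [-0.0275, 0.029, 0], 100],
    [[0, 0, 0], [-0.0275, 0.029, 0], 100],
    [[0, 0, 0], [0, 0, 0], 100],
    [[0, 0, 0], [0, 0, 0], 100],
  ],
)

```text
time: 5.5
ee_pos: [0.5476, -0.186, 0.2502]
tcp_rot: [179.9, -0.1, 26.1]
wrist_force: [-0.5, 1.0, 0.2]
opening: 0.0856
grasp_force: 0.0
```

Run:
```python
from h import *
plan([.541,-.184,.22],0)
p,d=camera("wrist"); save("wrist0",p,1.5); np.savez("wrist0.npz",p=p,d=d,C=cloud("wrist",d))
for n in "caliper anvil_face jaw_face fin foot_pad knob_top".split():
    for r in mark_of(n,"wrist")[:2]:
        X=w("wrist",r["xyz"]); print(n,round(r["score"],2),X,pix("wrist",X).round())
```

```text
turn [ 0.02 -0.15 26.06] shift [-0.0066 -0.002   0.0302] at [ 0.5476 -0.186   0.2502] [179.9  -0.1  26.1]
caliper 0.62 [ 0.5403 -0.2552 -0.0014] [298. 187.]
anvil_face 0.74 [ 0.5415 -0.3341  0.0188] [353. 216.]
jaw_face 0.86 [ 0.5392 -0.295   0.0153] [326. 205.]
jaw_face 0.51 [ 0.6713 -0.4266  0.0015] [462. 158.]
fin 0.6 [ 0.5405 -0.1862  0.0676] [252. 178.]
fin 0.29 [ 0.5404 -0.3169  0.079 ] [356. 231.]
foot_pad 0.75 [ 0.5408 -0.3125  0.078 ] [352. 228.]
knob_top 0.65 [ 0.5371 -0.3095  0.1618] [377. 270.]
```

View pics/wrist0.png

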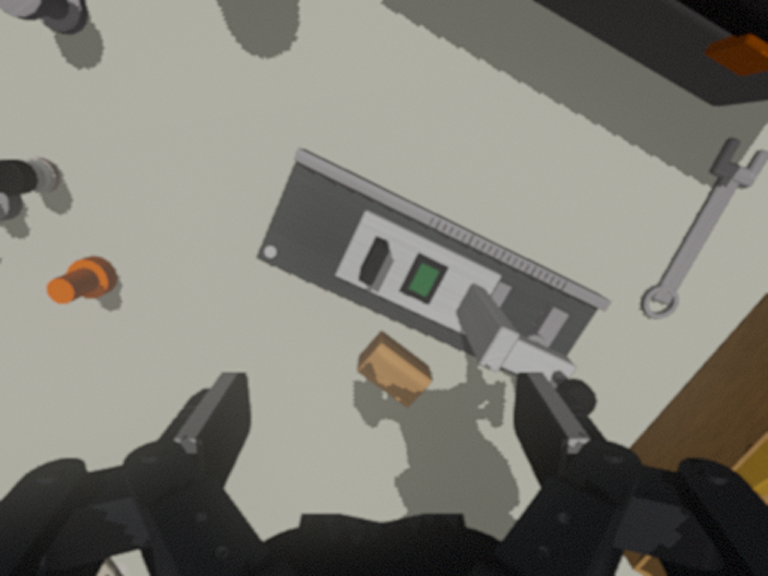

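Run:
```python
from h import *
f=np.load("wrist0.npz"); C=f["C"].reshape(-1,3); ok=f["d"].ravel()>0
def rect(lo,hi,x0,x1,y0,y1,n):
    m=ok&(C[:,2]>lo)&(C[:,2]<hi)&(C[:,0]>x0)&(C[:,0]<x1)&(C[:,1]>y0)&(C[:,1]<y1); Q=C[m]
    r=cv2.minAreaRect((Q[:,:2]*1000).astype(np.float32)); print(n,len(Q),r,"z",np.median(Q[:,2]))
rect(.011,.05,.47,.6,-.42,-.08,"bed")
rect(.012,.02,.47,.6,-.42,-.08,"bedtop")
rect(.06,.075,.5,.58,-.22,-.15,"fintop")
rect(.029,.036,.5,.58,-.32,-.12,"carriage")
rect(.122,.14,.5,.58,-.36,-.2,"arm")
rect(.15,.19,.5,.58,-.36,-.2,"knob")
```

```text
bed 14212 ((530.4209594726562, -238.69493103027344), (120.62031555175781, 290.4165344238281), 0.43571537733078003) z 0.017918912103871226
bedtop 7518 ((530.4194946289062, -238.70144653320312), (120.5374526977539, 290.42645263671875), 0.45434442162513733) z 0.016630840996542592
fintop 310 ((540.46142578125, -182.42076110839844), (31.66351318359375, 11.860218048095703), 0.337647020816803) z 0.06645182911078648
carriage 3475 ((540.6625366210938, -228.75379943847656), (60.28938674926758, 136.39613342285156), 0.4495927393436432) z 0.032604695754227524
arm 1360 ((541.2714233398438, -293.8813171386719), (30.163772583007812, 59.87089538574219), 0.3125751316547394) z 0.12982893129296452
knob 325 ((545.635009765625, -316.0382385253906), (22.3478946685791, 12.857734680175781), 79.98416137695312) z 0.1631558252707718
```

servo_tool(
  force=30,
  moves=[
    [[0, 0, 6.5], [0, 0, 0], 60],
    [[0, 0, 6.5], [0, 0, 0], 60],
    [[0, 0, 6.5], [0, 0, 0], 60],
    [[0, 0, 6.2], [0, 0, 0], 60],
    [[0, 0, 0], [-0.007, -0.0035, 0], 60],
    [[0, 0, 0], [0, 0, 0.04], 60],
    [[0, 0, 0], [0, 0, 0.04], 60],
    [[0, 0, 0], [0, 0, 0.04], 60],
    [[0, 0, 0], [0, 0, 0.035], 60],
    [[0, 0, 0], [0, 0, 0.03], 60],
    [[0, 0, 0], [0, 0, 0.015], 60],
    [[0, 0, 0], [0, 0, 0], 60],
  ],
)

```text
time: 7.05
ee_pos: [0.5399, -0.1822, 0.0472]
tcp_rot: [-179.9, 0.1, 0.5]
wrist_force: [-1.0, 0.2, 0.6]
opening: 0.0511
grasp_force: 0.0
```

Run:
```python
from h import *
plan([.5405,-.1825,.042],0.4)
```

```text
turn [-0.09  0.14  0.12] shift [0.0006 0.0004 0.0052] at [ 0.5399 -0.1822  0.0472] [-179.9    0.1    0.5]
```

servo_tool(
  moves=[
    [[0, 0, 0], [0, 0, 0.005], 60],
    [[0, 0, 0], [0, 0, 0], 0],
    [[0, 0, 0], [0, 0, 0], 0],
    [[0, 0, 0], [0, 0, 0], 0],
    [[0, 0, 0], [0, 0, 0], 0],
    [[0, 0, 0], [0, 0, 0], 0],
    [[0, 0, 0], [0, 0, 0], 0],
    [[0, 0, 0], [0, 0, 0], 0],
    [[0, 0, 0], [0, 0, 0], 0],
  ],
)

```text
time: 7.95
ee_pos: [0.5418, -0.183, 0.0452]
tcp_rot: [180.0, -0.1, 0.4]
wrist_force: [-1.3, 1.2, 6.3]
opening: 0.0112
grasp_force: 33.9
```

servo_tool(
  moves=[
    [[0, 0, 0], [0, -0.005, 0], 0],
    [[0, 0, 0], [0, -0.01, 0], 0],
    [[0, 0, 0], [0, -0.012, 0], 0],
    [[0, 0, 0], [0, -0.012, 0], 0],
    [[0, 0, 0], [0, -0.012, 0], 0],
    [[0, 0, 0], [0, -0.012, 0], 0],
    [[0, 0, 0], [0, -0.008, 0], 0],
    [[0, 0, 0], [0, -0.003, 0], 0],
    [[0, 0, 0], [0, 0, 0], 0],
  ],
)

```text
time: 8.85
ee_pos: [0.5413, -0.1085, 0.0452]
tcp_rot: [-180.0, -0.1, 0.4]
wrist_force: [-1.2, 1.3, 6.3]
opening: 0.0113
grasp_force: 34.0
```

servo_tool(
  moves=[
    [[0, 0, 0], [0, 0, 0], 60],
    [[0, 0, 0], [0, 0, 0], 60],
    [[0, 0, 0], [0, 0, 0], 60],
    [[0, 0, 0], [0, 0, -0.02], 60],
    [[0, 0, 0], [0, 0, -0.045], 60],
    [[0, 0, -8.5], [0, 0, -0.045], 60],
    [[0, 0, -8.5], [0, 0, -0.045], 60],
    [[0, 0, -8.5], [0, 0, -0.045], 60],
    [[0, 0, -8.5], [0, 0, 0], 60],
    [[0, 0, -8.5], [0, 0, 0], 60],
    [[0, 0, -8.5], [0, 0, 0], 60],
    [[0, 0, -8.5], [0, 0, 0], 60],
  ],
)

```text
time: 10.05
ee_pos: [0.5406, -0.109, 0.2439]
tcp_rot: [180.0, -0.0, 60.2]
wrist_force: [-0.6, 0.2, -0.1]
opening: 0.051
grasp_force: 0.0
```

servo_tool(
  moves=[
    [[0, 0, -8.5], [0, 0, 0], 60],
    [[0, 0, -8.5], [0, 0, 0], 60],
    [[0, 0, -8.5], [0, 0, 0], 60],
    [[0, 0, -8.5], [0, 0, 0], 60],
    [[0, 0, -8.5], [0, 0, 0], 60],
    [[0, 0, -8.5], [0, 0, 0], 60],
    [[0, 0, -8.5], [0, 0, 0], 60],
    [[0, 0, -8.5], [0, 0, 0], 60],
    [[0, 0, -8.5], [0, 0, 0], 60],
    [[0, 0, -8.5], [0, 0, 0], 60],
    [[0, 0, 0], [0, 0, 0], 60],
  ],
)

```text
time: 11.15
ee_pos: [0.5405, -0.109, 0.2438]
tcp_rot: [180.0, 0.0, 145.0]
wrist_force: [-0.1, -0.1, 0.1]
opening: 0.0512
grasp_force: 0.0
```

servo_tool(
  moves=[
    [[0, 0, 0], [0.036, 0.021, 0], 60],
    [[0, 0, 0], [0.036, 0.021, 0], 60],
    [[0, 0, 0], [0.036, 0.021, 0], 60],
    [[0, 0, 0], [0.036, 0.021, 0], 60],
    [[0, 0, 0], [0.036, 0.021, 0], 60],
    [[0, 0, 0], [0.036, 0.021, 0], 60],
    [[0, 0, 0], [0, 0, 0], 60],
    [[0, 0, 0], [0, 0, 0], 60],
  ],
)

```text
time: 11.95
ee_pos: [0.436, 0.119, 0.2441]
tcp_rot: [179.9, 0.0, 144.8]
wrist_force: [0.2, -0.9, -0.3]
opening: 0.0509
grasp_force: 0.0
```

Run:
```python
from h import *
plan([.437,.121,.23],145)
p,d=camera("wrist"); np.savez("wrist1.npz",p=p,d=d,C=cloud("wrist",d))
for n in "stepped_spacer screw_carton grease_jar bobbin_spacer".split():
    for r in mark_of(n,"wrist")[:3]:
        X=w("wrist",r["xyz"]); print(n,round(r["score"],2),X,pix("wrist",X).round())
save("wrist1",p[40:340,80:430],2)
```

```text
turn [ 0.06  0.04 -0.18] shift [0.0003 0.0022 0.0141] at [0.436  0.119  0.2441] [179.9   0.  144.8]
stepped_spacer 0.66 [0.4401 0.1194 0.0012] [257. 162.]
stepped_spacer 0.63 [ 0.4056  0.0262 -0.0004] [184. 181.]
screw_carton 0.93 [0.3952 0.1404 0.0009] [250. 123.]
grease_jar 0.9 [0.4751 0.0931 0.0026] [256. 194.]
```

View pics/wrist1.png

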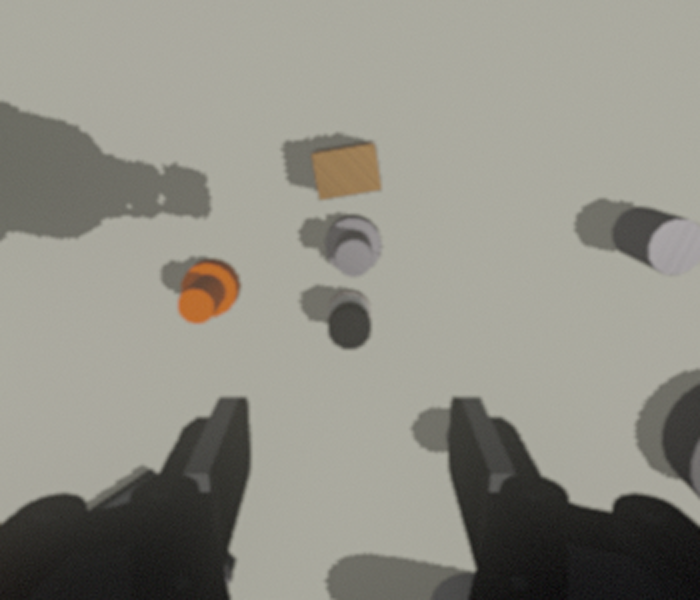

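Candidates: the grey steel stepped part at px (256,163), between the carton at (253,125) and the jar at (255,200), and an orange look-alike at (182,186). The grey one is the one meant: it is steel, has flange and neck, and stands between carton and jar. Next I refine its position from depth.

Run:
```python
from h import *
f=np.load("wrist1.npz"); C=f["C"].reshape(-1,3); ok=f["d"].ravel()>0
def circ(lo,hi,c,r,n):
    m=ok&(C[:,2]>lo)&(C[:,2]<hi)&(np.hypot(C[:,0]-c[0],C[:,1]-c[1])<r); Q=C[m]
    print(n,len(Q),cv2.minEnclosingCircle((Q[:,:2]*1000).astype(np.float32)),np.median(Q,0),cv2.minAreaRect((Q[:,:2]*1000).astype(np.float32)))
circ(.046,.056,[.438,.12],.025,"neck top")
circ(.012,.019,[.438,.12],.028,"flange")
circ(.041,.05,[.396,.141],.03,"carton")
circ(.038,.048,[.474,.092],.025,"jar")
plan([.438,.120,.055],145)
```

```text
neck top 286 ((438.0363464355469, 120.73380279541016), 10.93569278717041) [0.4377 0.1209 0.0507] ((438.3959655761719, 120.98915100097656), (20.638208389282227, 21.544639587402344), 54.26322937011719)
flange 293 ((438.0898132324219, 120.57460021972656), 17.905956268310547) [0.4309 0.127  0.0167] ((436.06298828125, 122.02432250976562), (34.103607177734375, 30.180198669433594), 57.727752685546875)
carton 769 ((396.8640441894531, 144.923583984375), 21.01568603515625) [0.3967 0.1449 0.0447] ((396.86651611328125, 144.7054443359375), (35.9752311706543, 26.053543090820312), 64.01142883300781)
jar 369 ((473.989501953125, 92.20892333984375), 13.30816650390625) [0.4734 0.0929 0.0426] ((473.80267333984375, 92.55884552001953), (25.606143951416016, 25.567691802978516), 3.842923879623413)
turn [ 0.03  0.01 -0.25] shift [0.0004 0.0028 0.1889] at [0.4367 0.1175 0.2439] [180.    0.  144.7]
```

servo_tool(
  moves=[
    [[0, 0, 0], [0, 0.003, 0.02], 60],
    [[0, 0, 0], [0, 0, 0.045], 60],
    [[0, 0, 0], [0, 0, 0.045], 60],
    [[0, 0, 0], [0, 0, 0.04], 60],
    [[0, 0, 0], [0, 0, 0.02], 60],
    [[0, 0, 0], [0, 0, 0], 60],
    [[0, 0, 0], [0, 0, 0], 60],
  ],
)

```text
time: 12.9
ee_pos: [0.4385, 0.1204, 0.0747]
tcp_rot: [179.9, 0.0, 144.8]
wrist_force: [0.3, 1.0, 0.4]
opening: 0.0515
grasp_force: 0.0
```

Run:
```python
from h import *
for i in range(4): plan([.438,.1207,.022],145); camera("wrist")
```

```text
turn [ 0.05  0.03 -0.18] shift [ 0.0006 -0.0001  0.0527] at [0.4385 0.1204 0.0747] [179.9   0.  144.8]
turn [ 0.12  0.08 -0.17] shift [ 0.0008 -0.0005  0.0535] at [0.439  0.1207 0.0755] [179.9   0.1 144.8]
turn [ 0.15  0.11 -0.15] shift [ 0.0009 -0.0008  0.0538] at [0.4392 0.1208 0.0758] [179.9   0.1 144.8]
turn [ 0.16  0.12 -0.14] shift [ 0.0009 -0.0009  0.0538] at [0.4392 0.1209 0.0758] [179.8   0.1 144.9]
```

servo_tool(
  force=40,
  moves=[
    [[0, 0, 0], [0, 0, 0.025], 60],
    [[0, 0, 0], [0, 0, 0.02], 60],
    [[0, 0, 0], [0, 0, 0.008], 60],
    [[0, 0, 0], [0, 0, 0], 60],
    [[0, 0, 0], [0, 0, 0], 15],
    [[0, 0, 0], [0, 0, 0], 15],
    [[0, 0, 0], [0, 0, 0], 15],
    [[0, 0, 0], [0, 0, 0], 15],
    [[0, 0, 0], [0, 0, 0], 15],
    [[0, 0, 0], [0, 0, 0], 15],
  ],
)

```text
time: 14.1
ee_pos: [0.4389, 0.121, 0.0223]
tcp_rot: [179.9, 0.1, 144.9]
wrist_force: [-0.6, -0.0, 7.0]
opening: 0.0205
grasp_force: 39.1
```

Run:
```python
from h import *
o=get_obs(); print(o["ee_pos"],o["tcp_rot"],o["opening"],o["grasp_force"],o["wrist_force"])
```

```text
[0.4389 0.121  0.0223] [179.8703   0.0971 144.8889] 0.02051516624819003 39.12062108516693 [-0.6018 -0.0489  6.9598]
```

servo_tool(
  moves=[
    [[0, 0, 0], [0, 0, -0.015], 15],
    [[0, 0, 0], [0, 0, -0.04], 15],
    [[0, 0, 0], [0, 0, -0.045], 15],
    [[0, 0, 0], [0, 0, -0.045], 15],
    [[0, 0, 0], [0, 0, -0.045], 15],
    [[0, 0, 8.5], [0, 0, -0.015], 15],
    [[0, 0, 8.5], [0, 0, 0], 15],
    [[0, 0, 8.5], [0, 0, 0], 15],
    [[0, 0, 8.5], [0, 0, 0], 15],
    [[0, 0, 8.5], [0, 0, 0], 15],
    [[0, 0, 8.5], [0, 0, 0], 15],
    [[0, 0, 3.5], [0, 0, 0], 15],
  ],
)

```text
time: 15.3
ee_pos: [0.438, 0.1208, 0.2261]
tcp_rot: [180.0, -0.0, 90.1]
wrist_force: [-0.1, -0.1, -2.0]
opening: 0.0207
grasp_force: 39.7
```

Run:
```python
from h import *
plan([.541,-.316,.235],90.4)
f=np.load("wrist0.npz"); C=f["C"].reshape(-1,3); ok=f["d"].ravel()>0
m=ok&(C[:,2]>.026)&(C[:,2]<.036)&(C[:,0]>.5)&(C[:,0]<.58)&(C[:,1]<-.31)&(C[:,1]>-.39); Q=C[m]
print(len(Q),cv2.minAreaRect((Q[:,:2]*1000).astype(np.float32)),np.percentile(Q,[0,2,98,100],axis=0))
p,d=camera("top"); T=cloud("top",d).reshape(-1,3); m=(T[:,2]>.024)&(T[:,2]<.04)&(T[:,0]>.51)&(T[:,0]<.57)&(T[:,1]<-.31)&(T[:,1]>-.39); Q=T[m]
print(len(Q),np.percentile(Q,[2,50,98],axis=0))
for n in("anvil_face","jaw_face","fin"):
    for r in mark_of(n,"top")[:1]: print(n,w("top",r["xyz"]))
```

```text
turn [ 0.04 -0.03 -0.32] shift [-0.4375  0.1    -0.0089] at [0.438  0.1208 0.2261] [180.   -0.   90.1]
300 ((549.6546020507812, -346.07470703125), (33.94648361206055, 16.78955078125), 1.1029046773910522) [[ 0.5328 -0.3545  0.026 ]
 [ 0.5361 -0.3539  0.0267]
 [ 0.5663 -0.3381  0.0331]
 [ 0.5667 -0.3375  0.034 ]]
102 [[ 0.5165 -0.368   0.0245]
 [ 0.5382 -0.3497  0.0319]
 [ 0.5629 -0.3376  0.0388]]
anvil_face [ 0.5407 -0.3419  0.013 ]
jaw_face [ 0.5402 -0.2282  0.0213]
fin [ 0.54   -0.1104  0.0691]
```

servo_tool(
  moves=[
    [[0, 0, -0.3], [-0.0435, 0.0103, -0.004], 15],
    [[0, 0, 0], [-0.0435, 0.0103, -0.004], 15],
    [[0, 0, 0], [-0.0435, 0.0103, 0], 15],
    [[0, 0, 0], [-0.0435, 0.0103, 0], 15],
    [[0, 0, 0], [-0.0435, 0.0103, 0], 15],
    [[0, 0, 0], [-0.0435, 0.0103, 0], 15],
    [[0, 0, 0], [-0.0435, 0.0103, 0], 15],
    [[0, 0, 0], [-0.0435, 0.0103, 0], 15],
    [[0, 0, 0], [-0.0435, 0.0103, 0], 15],
    [[0, 0, 0], [-0.0435, 0.0103, 0], 15],
    [[0, 0, 0], [0, 0, 0], 15],
    [[0, 0, 0], [0, 0, 0], 15],
  ],
)

```text
time: 16.7
ee_pos: [0.5459, -0.3138, 0.2327]
tcp_rot: [-180.0, -0.1, 90.7]
wrist_force: [-0.1, -0.3, -3.0]
opening: 0.0206
grasp_force: 39.9
```

Run:
```python
from h import *
plan([.541,-.314,.0395],90.4)
p,d=camera("wrist"); save("wrist2",p,1.5); C=cloud("wrist",d).reshape(-1,3); ok=d.ravel()>0
def rect(lo,hi,x0,x1,y0,y1,n):
    m=ok&(C[:,2]>lo)&(C[:,2]<hi)&(C[:,0]>x0)&(C[:,0]<x1)&(C[:,1]>y0)&(C[:,1]<y1); Q=C[m]
    if len(Q): print(n,len(Q),cv2.minAreaRect((Q[:,:2]*1000).astype(np.float32)),np.percentile(Q,[1,50,99],axis=0).round(4).tolist())
rect(.027,.035,.5,.58,-.38,-.32,"anvil"); rect(.029,.036,.5,.58,-.3,-.08,"carr"); rect(.06,.072,.5,.58,-.15,-.05,"fin");rect(.19,.235,.51,.57,-.35,-.28,"flange")
plan([.541,-.314,.0395],90.4)
```

```text
turn [-0.05 -0.09  0.28] shift [-0.0001 -0.0049  0.1932] at [ 0.5459 -0.3138  0.2327] [-180.    -0.1   90.7]
anvil 571 ((541.3890991210938, -346.040283203125), (48.016021728515625, 16.813047409057617), 0.708141565322876) [[0.5175, -0.3543, 0.0292], [0.5414, -0.3456, 0.0324], [0.5653, -0.338, 0.0342]]
carr 2027 ((540.10986328125, -182.38938903808594), (60.17845916748047, 80.119140625), 0.7324472665786743) [[0.5105, -0.2216, 0.0315], [0.5542, -0.175, 0.0335], [0.5696, -0.1433, 0.0357]]
flange 1532 ((546.0011596679688, -301.72906494140625), (15.850564002990723, 35.11021423339844), 88.59175872802734) [[0.5298, -0.3083, 0.2129], [0.5457, -0.2998, 0.2277], [0.5615, -0.294, 0.2344]]
turn [-0.   -0.07  0.33] shift [-0.0011 -0.0049  0.1939] at [ 0.5459 -0.3129  0.2334] [-180.    -0.1   90.7]
```

View pics/wrist2.png

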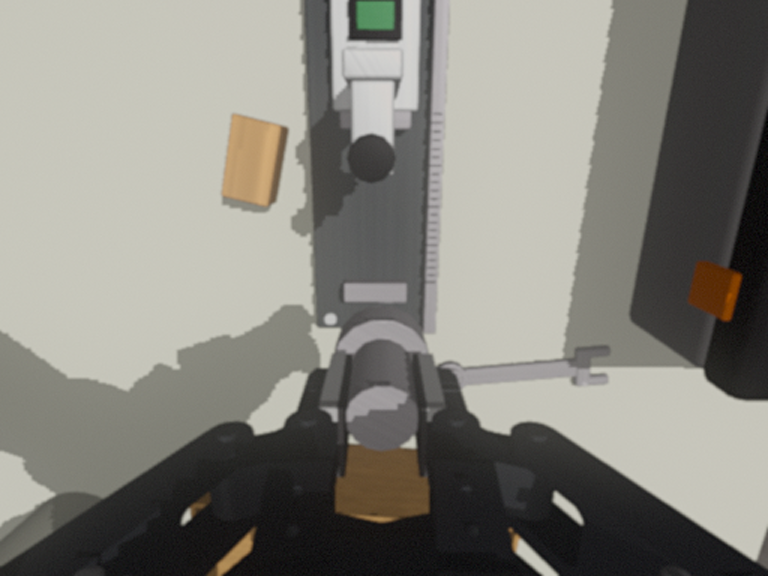

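servo_tool(
  moves=[
    [[0, 0, 0], [-0.0005, -0.0047, 0.02], 15],
    [[0, 0, 0], [0, 0, 0.045], 15],
    [[0, 0, 0], [0, 0, 0.045], 15],
    [[0, 0, 0], [0, 0, 0.04], 15],
    [[0, 0, 0], [0, 0, 0.025], 15],
    [[0, 0, 0], [0, 0, 0.01], 15],
    [[0, 0, 0], [0, 0, 0], 15],
    [[0, 0, 0], [0, 0, 0], 15],
  ],
)

```text
time: 17.55
ee_pos: [0.5424, -0.3133, 0.051]
tcp_rot: [179.8, 0.0, 90.7]
wrist_force: [0.3, -0.1, -1.9]
opening: 0.021
grasp_force: 40.0
```

Run:
```python
from h import *
plan([.5412,-.314,.0385],90.6)
p,d=camera("wrist"); C=cloud("wrist",d).reshape(-1,3); ok=d.ravel()>0
plan([.5412,-.314,.0385],90.6); print(get_obs()["wrist_force"])
```

```text
turn [0.17 0.05 0.15] shift [-0.0006 -0.0012  0.0125] at [ 0.5424 -0.3133  0.051 ] [179.8   0.   90.7]
turn [0.2  0.07 0.13] shift [-0.0004 -0.0014  0.0128] at [ 0.5426 -0.3136  0.0513] [179.8   0.1  90.7]
[-1.1099  0.3579 -2.588 ]
```

servo_tool(
  moves=[
    [[0, 0, 0], [0, -0.001, 0.006], 15],
    [[0, 0, 0], [0, 0, 0.004], 15],
    [[0, 0, 0], [0, 0, 0.002], 15],
    [[0, 0, 0], [0, 0, 0.001], 15],
    [[0, 0, 0], [0, 0, 0], 15],
  ],
)

```text
time: 18.1
ee_pos: [0.5407, -0.3137, 0.0383]
tcp_rot: [179.9, 0.0, 90.7]
wrist_force: [-5.4, 3.7, 14.1]
opening: 0.0206
grasp_force: 41.6
```

servo_tool(
  moves=[
    [[0, 0, 0], [0, 0, -0.001], 30],
    [[0, 0, 0], [0, 0, 0], 35],
    [[0, 0, 0], [0, 0, 0], 45],
    [[0, 0, 0], [0, 0, 0], 50],
    [[0, 0, 0], [0, 0, 0], 50],
    [[0, 0, 0], [0, 0, -0.01], 50],
    [[0, 0, 0], [0, 0, -0.03], 50],
    [[0, 0, 0], [0, 0, -0.045], 50],
    [[0, 0, 0], [0, 0, -0.045], 50],
    [[0, 0, 0], [0, 0, -0.045], 50],
    [[0, 0, 0], [0, 0, -0.03], 50],
    [[0, 0, 0], [0, 0, 0], 50],
  ],
)

```text
time: 19.3
ee_pos: [0.5414, -0.3141, 0.2481]
tcp_rot: [179.6, 0.2, 90.7]
wrist_force: [0.9, -0.5, -0.4]
opening: 0.0424
grasp_force: 0.0
```

Run:
```python
from h import *
p,d=camera("wrist"); save("wrist3",p,1.5); C=cloud("wrist",d).reshape(-1,3); ok=d.ravel()>0
def rect(lo,hi,x0,x1,y0,y1,n):
    m=ok&(C[:,2]>lo)&(C[:,2]<hi)&(C[:,0]>x0)&(C[:,0]<x1)&(C[:,1]>y0)&(C[:,1]<y1); Q=C[m]
    if len(Q): print(n,len(Q),cv2.minAreaRect((Q[:,:2]*1000).astype(np.float32)),np.percentile(Q,[1,50,99],axis=0).round(4).tolist())
rect(.062,.072,.51,.57,-.35,-.28,"neck");rect(.029,.035,.51,.57,-.336,-.28,"flange");rect(.06,.072,.5,.58,-.15,-.05,"fin")
plan([.541,-.1085,.12],0.6)
```

```text
neck 300 ((540.2020874023438, -311.74493408203125), (20.960254669189453, 20.534069061279297), 0.5521042346954346) [[0.5298, -0.3217, 0.0622], [0.5397, -0.3116, 0.0638], [0.5496, -0.3017, 0.0654]]
flange 271 ((539.7762451171875, -309.5800476074219), (30.897056579589844, 34.23297882080078), 87.86978149414062) [[0.5227, -0.3235, 0.029], [0.5394, -0.3044, 0.0299], [0.5565, -0.2951, 0.0342]]
turn [ 0.32 -0.13 90.1 ] shift [ 0.0021 -0.2054  0.1251] at [ 0.5411 -0.3139  0.2451] [179.7   0.1  90.7]
```

View pics/wrist3.png

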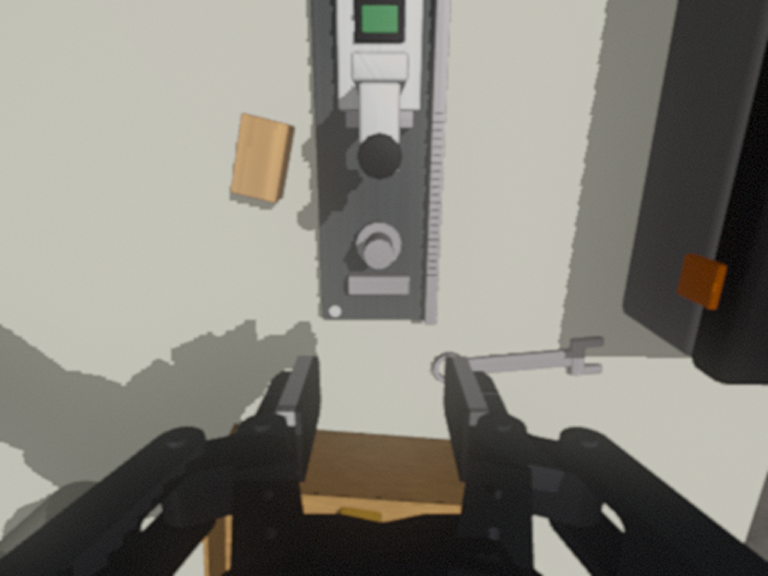

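servo_tool(
  moves=[
    [[0, 0, 8.2], [0, 0, 0], 60],
    [[0, 0, 8.2], [0, 0, 0], 60],
    [[0, 0, 8.2], [0, 0, 0], 60],
    [[0, 0, 8.2], [0, 0, 0], 60],
    [[0, 0, 8.2], [0, 0, 0], 60],
    [[0, 0, 8.2], [0, 0, 0], 60],
    [[0, 0, 8.2], [0, 0, 0], 60],
    [[0, 0, 8.2], [0, 0, 0], 60],
    [[0, 0, 8.2], [0, 0, 0], 60],
    [[0, 0, 8.2], [0, 0, 0], 60],
    [[0, 0, 8.2], [0, 0, 0], 60],
    [[0, 0, 0], [0, 0, 0], 60],
  ],
)

```text
time: 20.55
ee_pos: [0.5401, -0.3133, 0.2408]
tcp_rot: [-179.9, 0.0, 0.4]
wrist_force: [-0.1, -0.4, 0.1]
opening: 0.0513
grasp_force: 0.0
```

servo_tool(
  moves=[
    [[0, 0, 0], [0, -0.041, 0], 60],
    [[0, 0, 0], [0, -0.041, 0], 60],
    [[0, 0, 0], [0, -0.041, 0], 60],
    [[0, 0, 0], [0, -0.041, 0], 60],
    [[0, 0, 0], [0, -0.041, 0], 60],
    [[0, 0, 0], [0, 0, 0.04], 60],
    [[0, 0, 0], [0, 0, 0.04], 60],
    [[0, 0, 0], [0, 0, 0.035], 60],
    [[0, 0, 0], [0, 0, 0], 60],
    [[0, 0, 0], [0, 0, 0], 60],
  ],
)

```text
time: 21.55
ee_pos: [0.5383, -0.1084, 0.1274]
tcp_rot: [-180.0, 0.0, 0.6]
wrist_force: [0.1, 0.6, 0.4]
opening: 0.0515
grasp_force: 0.0
```

Run:
```python
from h import *
p,d=camera("wrist"); C=cloud("wrist",d).reshape(-1,3); ok=d.ravel()>0
m=ok&(C[:,2]>.06)&(C[:,2]<.072)&(C[:,0]>.5)&(C[:,0]<.58)&(C[:,1]>-.15)&(C[:,1]<-.05); Q=C[m]
if len(Q): print(len(Q),cv2.minAreaRect((Q[:,:2]*1000).astype(np.float32)))
plan([.541,-.1085,.045],0.6)
```

```text
713 ((540.7344970703125, -109.23369598388672), (31.99613380432129, 11.642986297607422), 0.5109073519706726)
turn [-0.01 -0.13 -0.01] shift [ 0.0019 -0.0001  0.0837] at [ 0.5391 -0.1087  0.1287] [-180.    -0.1    0.6]
```

servo_tool(
  force=20,
  moves=[
    [[0, 0, 0], [0.0015, 0, 0.03], 60],
    [[0, 0, 0], [0, 0, 0.03], 60],
    [[0, 0, 0], [0, 0, 0.018], 60],
    [[0, 0, 0], [0, 0, 0.005], 60],
    [[0, 0, 0], [0, 0, 0], 60],
    [[0, 0, 0], [0, 0, 0], 0],
    [[0, 0, 0], [0, 0, 0], 0],
    [[0, 0, 0], [0, 0, 0], 0],
    [[0, 0, 0], [0, 0, 0], 0],
    [[0, 0, 0], [0, 0, 0], 0],
    [[0, 0, 0], [0, 0, 0], 0],
    [[0, 0, 0], [0, 0, 0], 0],
  ],
)

```text
time: 22.8
ee_pos: [0.541, -0.1086, 0.0454]
tcp_rot: [-180.0, -0.2, 0.5]
wrist_force: [-0.6, 0.6, 6.3]
opening: 0.0117
grasp_force: 23.7
```

servo_tool(
  moves=[
    [[0, 0, 0], [0, 0.003, 0], 0],
    [[0, 0, 0], [0, 0.007, 0], 0],
    [[0, 0, 0], [0, 0.01, 0], 0],
    [[0, 0, 0], [0, 0.01, 0], 0],
    [[0, 0, 0], [0, 0.01, 0], 0],
    [[0, 0, 0], [0, 0.01, 0], 0],
    [[0, 0, 0], [0, 0.008, 0], 0],
    [[0, 0, 0], [0, 0.004, 0], 0],
    [[0, 0, 0], [0, 0.002, 0], 0],
    [[0, 0, 0], [0, 0, 0], 0],
  ],
)

```text
time: 23.8
ee_pos: [0.5414, -0.1728, 0.0454]
tcp_rot: [180.0, -0.2, 0.5]
wrist_force: [-0.3, 0.9, 6.0]
opening: 0.0117
grasp_force: 23.8
```

Run:
```python
from h import *
plan([.541,-.187,.045],0.6); print(get_obs()["wrist_force"])
```

```text
turn [ 0.   -0.15 -0.11] shift [-0.0006  0.0142  0.0004] at [ 0.5414 -0.1728  0.0454] [180.   -0.2   0.5]
[-0.3485  0.9466  5.9671]
```

servo_tool(
  moves=[
    [[0, 0, 0], [0, 0.001, 0], 0],
    [[0, 0, 0], [0, 0.001, 0], 0],
    [[0, 0, 0], [0, 0.001, 0], 0],
    [[0, 0, 0], [0, 0.001, 0], 0],
    [[0, 0, 0], [0, 0.001, 0], 0],
    [[0, 0, 0], [0, 0.001, 0], 0],
    [[0, 0, 0], [0, 0.001, 0], 0],
    [[0, 0, 0], [0, 0.001, 0], 0],
    [[0, 0, 0], [0, 0.001, 0], 0],
    [[0, 0, 0], [0, 0.001, 0], 0],
    [[0, 0, 0], [0, 0.001, 0], 0],
    [[0, 0, 0], [0, 0, 0], 0],
  ],
)

```text
time: 25.0
ee_pos: [0.5415, -0.183, 0.0454]
tcp_rot: [-179.9, -0.1, 0.5]
wrist_force: [-1.9, 3.6, 7.3]
opening: 0.0116
grasp_force: 23.9
```

servo_tool(
  moves=[
    [[0, 0, 0], [0, 0.0005, 0], 0],
    [[0, 0, 0], [0, 0.0005, 0], 0],
    [[0, 0, 0], [0, 0.0005, 0], 0],
    [[0, 0, 0], [0, 0, 0], 0],
  ],
)

```text
time: 25.4
ee_pos: [0.5415, -0.1844, 0.0453]
tcp_rot: [-179.9, -0.1, 0.5]
wrist_force: [-0.6, 4.8, 6.8]
opening: 0.0116
grasp_force: 23.9
```

servo_tool(
  moves=[
    [[0, 0, 0], [0, 0.0005, 0], 0],
    [[0, 0, 0], [0, 0.0005, 0], 0],
    [[0, 0, 0], [0, 0, 0], 0],
  ],
)

```text
time: 25.7
ee_pos: [0.5415, -0.1854, 0.0454]
tcp_rot: [-179.9, -0.1, 0.5]
wrist_force: [-1.3, 4.8, 7.8]
opening: 0.0116
grasp_force: 23.9
```

servo_tool(
  moves=[
    [[0, 0, 0], [0, 0.0004, 0], 0],
    [[0, 0, 0], [0, 0, 0], 0],
  ],
)

```text
time: 25.9
ee_pos: [0.5415, -0.1858, 0.0454]
tcp_rot: [-179.9, -0.1, 0.5]
wrist_force: [-1.9, 5.1, 7.1]
opening: 0.0112
grasp_force: 23.9
```

servo_tool(
  moves=[
    [[0, 0, 0], [0, 0.0004, 0], 0],
    [[0, 0, 0], [0, 0, 0], 0],
  ],
)

```text
time: 26.1
ee_pos: [0.5415, -0.1862, 0.0454]
tcp_rot: [-179.9, -0.1, 0.5]
wrist_force: [-1.7, 4.8, 7.1]
opening: 0.0113
grasp_force: 23.9
```

servo_tool(
  moves=[
    [[0, 0, 0], [0, 0.0004, 0], 0],
    [[0, 0, 0], [0, 0, 0], 0],
  ],
)

```text
time: 26.3
ee_pos: [0.5415, -0.1866, 0.0454]
tcp_rot: [-179.9, -0.1, 0.5]
wrist_force: [-1.1, 5.3, 7.8]
opening: 0.0119
grasp_force: 23.9
```

servo_tool(
  moves=[
    [[0, 0, 0], [0, 0.0004, 0], 0],
    [[0, 0, 0], [0, 0, 0], 0],
  ],
)

```text
time: 26.5
ee_pos: [0.5415, -0.187, 0.0454]
tcp_rot: [-179.9, -0.1, 0.5]
wrist_force: [-1.4, 5.1, 7.8]
opening: 0.0118
grasp_force: 23.9
```

servo_tool(
  moves=[
    [[0, 0, 0], [0, 0.0003, 0], 0],
    [[0, 0, 0], [0, 0, 0], 0],
  ],
)

```text
time: 26.7
ee_pos: [0.5415, -0.1873, 0.0454]
tcp_rot: [-179.9, -0.2, 0.5]
wrist_force: [-1.3, 4.2, 8.3]
opening: 0.0115
grasp_force: 23.9
```

servo_tool(
  moves=[
    [[0, 0, 0], [0, 0.0004, 0], 0],
    [[0, 0, 0], [0, 0, 0], 0],
  ],
)

```text
time: 26.9
ee_pos: [0.5415, -0.1877, 0.0454]
tcp_rot: [-179.9, -0.1, 0.5]
wrist_force: [-1.5, 4.8, 8.6]
opening: 0.0117
grasp_force: 23.9
```

servo_tool(
  moves=[
    [[0, 0, 0], [0, 0.0004, 0], 0],
    [[0, 0, 0], [0, 0, 0], 0],
  ],
)

```text
time: 27.1
ee_pos: [0.5415, -0.1881, 0.0453]
tcp_rot: [-179.9, -0.1, 0.5]
wrist_force: [-0.7, 4.8, 7.8]
opening: 0.0112
grasp_force: 23.9
```

servo_tool(
  moves=[
    [[0, 0, 0], [0, 0.0004, 0], 0],
    [[0, 0, 0], [0, 0, 0], 0],
  ],
)

```text
time: 27.3
ee_pos: [0.5415, -0.1885, 0.0454]
tcp_rot: [-179.9, -0.1, 0.5]
wrist_force: [-2.1, 4.4, 6.9]
opening: 0.0115
grasp_force: 23.9
```

servo_tool(
  moves=[
    [[0, 0, 0], [0, 0.0004, 0], 0],
    [[0, 0, 0], [0, 0, 0], 0],
  ],
)

```text
time: 27.5
ee_pos: [0.5415, -0.1889, 0.0454]
tcp_rot: [-179.9, -0.1, 0.5]
wrist_force: [-0.9, 4.0, 7.6]
opening: 0.0113
grasp_force: 23.9
```

Run:
```python
from h import *
for cam in("wrist","top","scene"):
    p,d=camera(cam); C=cloud(cam,d).reshape(-1,3); ok=d.ravel()>0
    if cam!="top": save("c4_"+cam,p,1.5) if cam=="wrist" else save("c4_scene",p[170:270,90:250],4)
    for n,lo,hi,x0,x1,y0,y1 in(("neck",.06,.072,.52,.56,-.35,-.28),("anvil",.027,.035,.51,.57,-.37,-.325),("carr",.029,.036,.51,.57,-.33,-.2),("fin",.06,.072,.51,.57,-.21,-.16),("arm",.122,.14,.5,.58,-.36,-.25)):
        m=ok&(C[:,2]>lo)&(C[:,2]<hi)&(C[:,0]>x0)&(C[:,0]<x1)&(C[:,1]>y0)&(C[:,1]<y1); Q=C[m]
        if len(Q)>5: print(cam,n,len(Q),np.percentile(Q,[1,50,99],axis=0).round(4).tolist())
    for n in("anvil_face","jaw_face","stepped_spacer","fin"):
        for r in mark_of(n,cam)[:1]: print(cam,n,w(cam,r["xyz"]))
```

```text
wrist neck 179 [[0.5372, -0.3118, 0.0601], [0.5548, -0.2841, 0.063], [0.556, -0.2801, 0.0718]]
wrist anvil 183 [[0.5475, -0.3332, 0.0275], [0.5528, -0.3286, 0.0327], [0.5578, -0.3251, 0.0339]]
wrist carr 10909 [[0.5122, -0.325, 0.0305], [0.5533, -0.2575, 0.0328], [0.5698, -0.2013, 0.0358]]
wrist fin 2397 [[0.5253, -0.2077, 0.0603], [0.5484, -0.1891, 0.0667], [0.556, -0.1707, 0.0717]]
wrist arm 25 [[0.5528, -0.2511, 0.1296], [0.5537, -0.2505, 0.1325], [0.5544, -0.25, 0.1334]]
wrist jaw_face [ 0.5388 -0.3052  0.0162]
wrist stepped_spacer [ 0.5429 -0.3211  0.0149]
wrist fin [ 0.5397 -0.1915  0.068 ]
top anvil 11 [[0.5165, -0.3581, 0.0274], [0.5232, -0.3548, 0.0305], [0.5351, -0.348, 0.0343]]
top anvil_face [ 0.5403 -0.3395  0.0163]
top stepped_spacer [0.4046 0.0251 0.0007]
scene neck 45 [[0.5323, -0.3319, 0.0605], [0.5464, -0.3206, 0.0667], [0.5559, -0.2811, 0.071]]
scene anvil 91 [[0.5163, -0.3554, 0.0273], [0.5468, -0.3454, 0.0326], [0.5678, -0.3263, 0.0349]]
scene carr 393 [[0.5111, -0.3268, 0.0293], [0.5477, -0.2586, 0.0335], [0.5696, -0.2013, 0.0359]]
scene fin 72 [[0.5228, -0.2079, 0.0606], [0.549, -0.1902, 0.067], [0.5592, -0.1707, 0.0718]]
scene arm 191 [[0.5256, -0.3303, 0.1224], [0.5457, -0.2987, 0.1303], [0.5571, -0.2521, 0.1388]]
scene anvil_face [ 0.5398 -0.3408  0.0118]
scene jaw_face [ 0.5443 -0.302   0.0191]
scene stepped_spacer [ 0.5387 -0.3407  0.0139]
scene fin [ 0.5443 -0.1892  0.0687]
```

View pics/c4_scene.png

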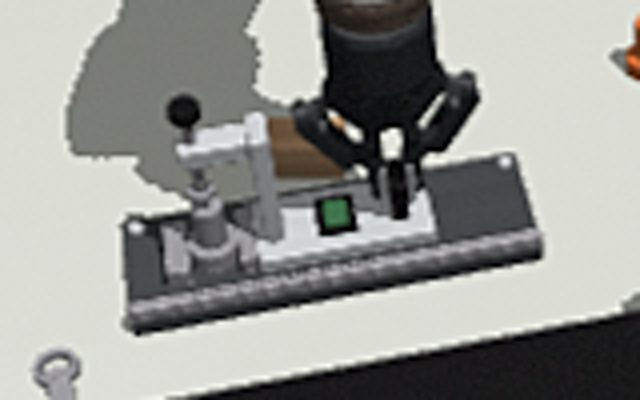

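servo_tool(
  moves=[
    [[0, 0, 0], [0, 0.0004, 0], 0],
    [[0, 0, 0], [0, 0, 0], 0],
  ],
)

```text
time: 28.45
ee_pos: [0.5415, -0.1893, 0.0454]
tcp_rot: [-179.9, -0.1, 0.5]
wrist_force: [-1.6, 3.4, 7.5]
opening: 0.0117
grasp_force: 23.9
```

servo_tool(
  moves=[
    [[0, 0, 0], [0, 0.0004, 0], 0],
    [[0, 0, 0], [0, 0, 0], 0],
  ],
)

```text
time: 28.65
ee_pos: [0.5415, -0.1894, 0.0454]
tcp_rot: [-179.9, -0.1, 0.5]
wrist_force: [-1.2, 6.0, 7.8]
opening: 0.0115
grasp_force: 24.0
```

servo_tool(
  moves=[
    [[0, 0, 0], [0, 0.0004, 0], 0],
    [[0, 0, 0], [0, 0, 0], 0],
  ],
)

```text
time: 28.85
ee_pos: [0.5415, -0.1894, 0.0453]
tcp_rot: [-179.9, -0.1, 0.6]
wrist_force: [-2.0, 9.1, 9.1]
opening: 0.012
grasp_force: 24.1
```

servo_tool(
  moves=[
    [[0, 0, 0], [0, 0.0004, 0], 0],
    [[0, 0, 0], [0, 0, 0], 0],
  ],
)

```text
time: 29.05
ee_pos: [0.5415, -0.1895, 0.0454]
tcp_rot: [-179.8, -0.1, 0.6]
wrist_force: [-2.4, 10.3, 9.0]
opening: 0.0114
grasp_force: 24.1
```

servo_tool(
  moves=[
    [[0, 0, 0], [0, 0.0003, 0], 0],
    [[0, 0, 0], [0, 0, 0], 0],
    [[0, 0, 0], [0, 0, 0], 0],
    [[0, 0, 0], [0, 0, 0], 0],
    [[0, 0, 0], [0, 0, 0], 0],
  ],
)

```text
time: 29.55
ee_pos: [0.5416, -0.1895, 0.0454]
tcp_rot: [-179.8, -0.1, 0.6]
wrist_force: [-1.7, 12.5, 8.7]
opening: 0.0115
grasp_force: 24.2
```

servo_tool(
  moves=[
    [[0, 0, 0], [0, 0, 0], 60],
    [[0, 0, 0], [0, 0, 0], 60],
    [[0, 0, 0], [0, 0, 0], 60],
    [[0, 0, 0], [0, 0, 0], 60],
    [[0, 0, 0], [0, 0, -0.02], 60],
    [[0, 0, 0], [0, 0, -0.045], 60],
    [[0, 0, 0], [0, 0, -0.045], 60],
    [[0, 0, 0], [0, 0, -0.045], 60],
    [[0, 0, 0], [0, 0, -0.045], 60],
    [[0, 0, 0], [0, 0, -0.01], 60],
    [[0, 0, 0], [0, 0, 0], 60],
  ],
)

```text
time: 30.65
ee_pos: [0.5415, -0.1918, 0.2559]
tcp_rot: [179.9, -0.2, 0.5]
wrist_force: [0.3, -0.4, -0.2]
opening: 0.0514
grasp_force: 0.0
```

Run:
```python
from h import *
o=get_obs(); print(o["ee_pos"])
p,d=camera("wrist"); save("wrist5",p,1.5); C=cloud("wrist",d).reshape(-1,3); ok=d.ravel()>0
for n,lo,hi,x0,x1,y0,y1 in(("anvil",.027,.035,.51,.57,-.37,-.325),("carr",.029,.036,.51,.57,-.31,-.12),("fin",.06,.072,.51,.57,-.25,-.1),("arm",.122,.14,.5,.58,-.36,-.2),("knob",.15,.18,.5,.58,-.36,-.25)):
        m=ok&(C[:,2]>lo)&(C[:,2]<hi)&(C[:,0]>x0)&(C[:,0]<x1)&(C[:,1]>y0)&(C[:,1]<y1); Q=C[m]
        if len(Q)>5: print(n,len(Q),np.percentile(Q,[1,50,99],axis=0).round(4).tolist(),cv2.minAreaRect((Q[:,:2]*1000).astype(np.float32)))
for r in mark_of("knob_top","wrist")[:2]: print(r["score"],w("wrist",r["xyz"]))
plan([.541,-.3225,.22],0.6)
```

```text
[ 0.5415 -0.1918  0.2559]
anvil 354 [[0.5341, -0.3543, 0.0275], [0.5511, -0.3454, 0.0295], [0.5645, -0.3255, 0.0318]] ((548.2861328125, -339.79144287109375), (32.4780387878418, 29.307968139648438), 0.598285436630249)
carr 3936 [[0.5106, -0.3055, 0.0292], [0.5448, -0.2297, 0.0308], [0.5685, -0.1683, 0.0358]] ((539.4591064453125, -238.6180419921875), (58.49107360839844, 142.61306762695312), 0.25586703419685364)
fin 303 [[0.5236, -0.1948, 0.062], [0.5401, -0.1891, 0.0646], [0.5547, -0.1834, 0.0665]] ((539.1189575195312, -189.00592041015625), (31.353897094726562, 11.439026832580566), 0.6056548357009888)
arm 1594 [[0.5265, -0.3286, 0.1225], [0.5419, -0.2954, 0.1279], [0.5546, -0.2712, 0.1352]] ((540.050048828125, -300.7378845214844), (30.413570404052734, 59.722389221191406), 0.8621256947517395)
knob 657 [[0.5307, -0.3317, 0.1514], [0.5414, -0.3198, 0.1613], [0.5507, -0.3114, 0.1629]] ((540.3138427734375, -321.7588195800781), (21.375370025634766, 21.092531204223633), 21.244192123413086)
turn [-0.05  0.04 -0.11] shift [-0.001   0.131   0.0325] at [ 0.5407 -0.1915  0.2525] [-179.9    0.     0.5]
```

servo_tool(
  moves=[
    [[0, 0, 0], [0, 0.03, 0], 0],
    [[0, 0, 0], [0, 0.04, 0], 0],
    [[0, 0, 0], [0, 0.04, 0], 0],
    [[0, 0, 0], [0, 0.02, 0], 0],
    [[0, 0, 0], [0, 0, 0.02], 0],
    [[0, 0, 0], [0, 0, 0.03], 0],
    [[0, 0, 0], [0, 0, 0.02], 0],
    [[0, 0, 0], [0, 0, 0.008], 0],
    [[0, 0, 0], [0, 0, 0], 0],
    [[0, 0, 0], [0, 0, 0], 0],
  ],
)

```text
time: 31.75
ee_pos: [0.542, -0.3213, 0.1763]
tcp_rot: [-180.0, -0.0, 0.5]
wrist_force: [0.2, 0.8, 0.6]
opening: -0.0002
grasp_force: 0.0
```

Run:
```python
from h import *
plan([.5405,-.3218,.164],0.6); print(get_obs()["wrist_force"],get_obs()["opening"])
p,d=camera("scene"); save("scene6",p[130:270,80:250],4)
```

```text
turn [-0.02 -0.05 -0.1 ] shift [-0.0015  0.0005  0.0123] at [ 0.542  -0.3213  0.1763] [-180.    -0.     0.5]
[0.1534 0.764  0.572 ] -0.0002054152434652617
```

View pics/scene6.png

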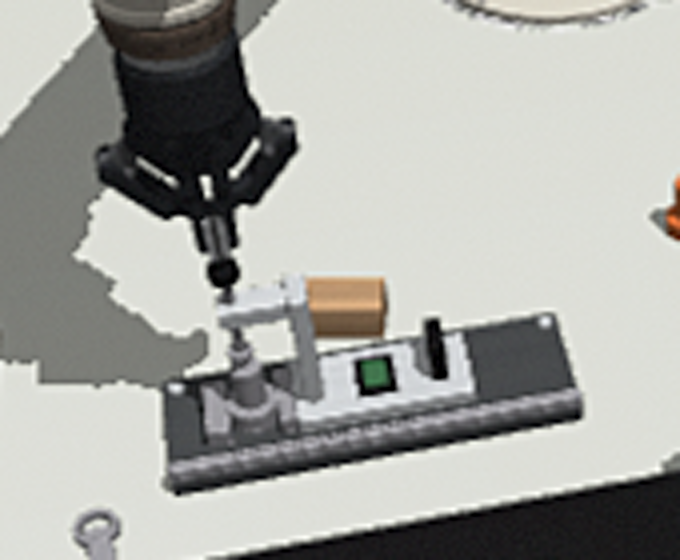

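Picture: the shut fingers stand just above the knob at crop (222,270). The spacer is upright between both jaws at (248,395), with the foot just above it at (237,355). Now push down.

servo_tool(
  moves=[
    [[0, 0, 0], [-0.0015, 0, 0.004], 0],
    [[0, 0, 0], [0, 0, 0.004], 0],
    [[0, 0, 0], [0, 0, 0.003], 0],
    [[0, 0, 0], [0, 0, 0.002], 0],
    [[0, 0, 0], [0, 0, 0.002], 0],
    [[0, 0, 0], [0, 0, 0], 0],
  ],
)

```text
time: 32.4
ee_pos: [0.5405, -0.3213, 0.1607]
tcp_rot: [-180.0, -0.0, 0.5]
wrist_force: [0.1, -0.4, 0.7]
opening: 0.0002
grasp_force: 0.0
```

servo_tool(
  moves=[
    [[0, 0, 0], [0, 0, 0.001], 0],
    [[0, 0, 0], [0, 0, 0.001], 0],
    [[0, 0, 0], [0, 0, 0.001], 0],
    [[0, 0, 0], [0, 0, 0], 0],
  ],
)

```text
time: 32.8
ee_pos: [0.5405, -0.3214, 0.1578]
tcp_rot: [-180.0, -0.0, 0.5]
wrist_force: [-0.3, -0.5, 0.2]
opening: -0.0001
grasp_force: 0.0
```

servo_tool(
  moves=[
    [[0, 0, 0], [0, 0, 0.001], 0],
    [[0, 0, 0], [0, 0, 0.001], 0],
    [[0, 0, 0], [0, 0, 0], 0],
  ],
)

```text
time: 33.1
ee_pos: [0.5405, -0.3214, 0.1557]
tcp_rot: [-180.0, -0.0, 0.5]
wrist_force: [0.6, -0.1, -0.9]
opening: -0.0002
grasp_force: 0.0
```

servo_tool(
  moves=[
    [[0, 0, 0], [0, 0, 0.001], 0],
    [[0, 0, 0], [0, 0, 0.001], 0],
    [[0, 0, 0], [0, 0, 0], 0],
  ],
)

```text
time: 33.4
ee_pos: [0.5405, -0.3214, 0.1537]
tcp_rot: [-180.0, -0.0, 0.5]
wrist_force: [0.5, -0.1, 0.7]
opening: -0.0003
grasp_force: 0.0
```

Run:
```python
from h import *
print(get_obs()["wrist_force"],get_obs()["ee_pos"])
for n in("foot_pad","knob_top"):
  for cam in("scene","top"):
    p,d=camera(cam)
    for r in mark_of(n,cam)[:1]: print(cam,n,r["score"],w(cam,r["xyz"]))
p,d=camera("scene"); save("scene7",p[180:260,110:190],7)
```

```text
[ 0.5428 -0.0745  0.672 ] [ 0.5405 -0.3214  0.1537]
scene foot_pad 0.65 [ 0.5374 -0.3243  0.0706]
scene knob_top 0.57 [ 0.5403 -0.3265  0.1592]
```

View pics/scene7.png

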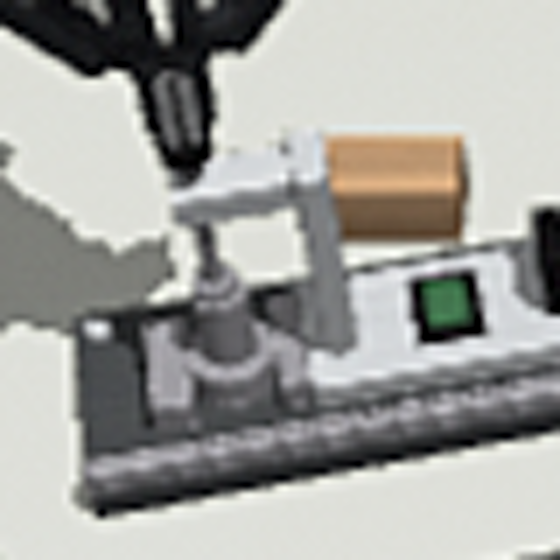

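The foot (218,290) has come down almost onto the spacer top, so I continue in small steps.

servo_tool(
  moves=[
    [[0, 0, 0], [0, 0, 0.0007], 0],
    [[0, 0, 0], [0, 0, 0], 0],
  ],
)

```text
time: 34.05
ee_pos: [0.5405, -0.3214, 0.1533]
tcp_rot: [-180.0, -0.1, 0.5]
wrist_force: [-0.6, 0.1, 0.5]
opening: -0.0
grasp_force: 0.2
```

servo_tool(
  moves=[
    [[0, 0, 0], [0, 0, 0.0007], 0],
    [[0, 0, 0], [0, 0, 0], 0],
  ],
)

```text
time: 34.25
ee_pos: [0.5405, -0.3214, 0.1525]
tcp_rot: [-180.0, -0.0, 0.5]
wrist_force: [-0.0, -0.5, 1.0]
opening: 0.0001
grasp_force: 0.4
```

servo_tool(
  moves=[
    [[0, 0, 0], [0, 0, 0.0005], 0],
    [[0, 0, 0], [0, 0, 0], 0],
  ],
)

```text
time: 34.45
ee_pos: [0.5406, -0.3214, 0.1521]
tcp_rot: [-180.0, -0.1, 0.5]
wrist_force: [-0.2, 0.4, 2.0]
opening: -0.0
grasp_force: 0.9
```

servo_tool(
  moves=[
    [[0, 0, 0], [0, 0, 0.0005], 0],
    [[0, 0, 0], [0, 0, 0], 0],
  ],
)

```text
time: 34.65
ee_pos: [0.5406, -0.3214, 0.1521]
tcp_rot: [-180.0, -0.1, 0.5]
wrist_force: [-0.5, 0.4, 5.0]
opening: 0.0
grasp_force: 2.4
```

servo_tool(
  moves=[
    [[0, 0, 0], [0, 0, 0.0006], 0],
    [[0, 0, 0], [0, 0, 0], 0],
    [[0, 0, 0], [0, 0, 0], 0],
  ],
)

```text
time: 34.95
ee_pos: [0.5406, -0.3214, 0.152]
tcp_rot: [180.0, -0.1, 0.5]
wrist_force: [-2.8, 1.4, 8.4]
opening: 0.0001
grasp_force: 4.0
```

servo_tool(
  moves=[
    [[0, 0, 0], [0, 0, 0.0005], 0],
    [[0, 0, 0], [0, 0, 0], 0],
    [[0, 0, 0], [0, 0, 0], 0],
  ],
)

```text
time: 35.25
ee_pos: [0.5406, -0.3215, 0.1521]
tcp_rot: [180.0, -0.1, 0.5]
wrist_force: [-3.5, 2.1, 10.0]
opening: -0.0001
grasp_force: 5.4
```

Firm stop at 10 N, with the knob at 0.152 as expected. Back off straight up and check.

servo_tool(
  moves=[
    [[0, 0, 0], [0, 0, 0], 0],
    [[0, 0, 0], [0, 0, -0.003], 0],
    [[0, 0, 0], [0, 0, -0.01], 0],
    [[0, 0, 0], [0, 0, -0.03], 0],
    [[0, 0, 0], [0, 0, -0.03], 0],
    [[0, 0, 0], [0, -0.04, -0.01], 0],
    [[0, 0, 0], [0, -0.04, 0], 0],
    [[0, 0, 0], [0, -0.04, 0], 0],
    [[0, 0, 0], [0, 0, 0], 0],
    [[0, 0, 0], [0, 0, 0], 0],
  ],
)

```text
time: 36.25
ee_pos: [0.5396, -0.2008, 0.2341]
tcp_rot: [180.0, -0.1, 0.6]
wrist_force: [-0.2, -0.9, 0.2]
opening: -0.0
grasp_force: 0.0
```

Run:
```python
from h import *
o=get_obs(); print(o["time"],o["ee_pos"],o["wrist_force"])
for cam in("wrist","scene"):
    p,d=camera(cam); C=cloud(cam,d).reshape(-1,3); ok=d.ravel()>0
    for n,lo,hi,x0,x1,y0,y1 in(("fin",.06,.072,.51,.57,-.25,-.1),("knob",.14,.18,.52,.56,-.36,-.3),("neck",.03,.07,.527,.553,-.334,-.31)):
        m=ok&(C[:,2]>lo)&(C[:,2]<hi)&(C[:,0]>x0)&(C[:,0]<x1)&(C[:,1]>y0)&(C[:,1]<y1); Q=C[m]
        if len(Q)>5: print(cam,n,len(Q),np.percentile(Q,[1,50,99],axis=0).round(4).tolist())
    for n in("foot_pad","knob_top","stepped_spacer"):
        for r in mark_of(n,cam)[:1]: print(cam,n,round(r["score"],2),w(cam,r["xyz"]))
save("scene8",p[180:260,110:190],7)
```

```text
36.25 [ 0.5396 -0.2008  0.2341] [-0.1515 -0.8566  0.1934]
wrist fin 331 [[0.5247, -0.196, 0.0625], [0.5413, -0.1907, 0.0663], [0.5558, -0.1853, 0.0679]]
wrist knob 712 [[0.5311, -0.3327, 0.142], [0.5422, -0.3209, 0.1521], [0.5513, -0.3126, 0.1538]]
wrist neck 362 [[0.5358, -0.3329, 0.0313], [0.5479, -0.3149, 0.0494], [0.5524, -0.3107, 0.0688]]
wrist foot_pad 0.79 [ 0.5424 -0.3219  0.0652]
wrist knob_top 0.87 [ 0.5357 -0.3203  0.1507]
wrist stepped_spacer 0.92 [0.4076 0.031  0.0003]
scene fin 39 [[0.5239, -0.1961, 0.0615], [0.5423, -0.1907, 0.0677], [0.556, -0.185, 0.0708]]
scene knob 56 [[0.5329, -0.3325, 0.1418], [0.5454, -0.3232, 0.1522], [0.5528, -0.3137, 0.1573]]
scene neck 92 [[0.5333, -0.3338, 0.0308], [0.5481, -0.3224, 0.0488], [0.5527, -0.311, 0.0699]]
scene foot_pad 0.42 [ 0.5405 -0.3255  0.0635]
scene knob_top 0.57 [ 0.5395 -0.3264  0.157 ]
scene stepped_spacer 0.52 [ 0.5401 -0.3192  0.017 ]
```

View pics/scene8.png

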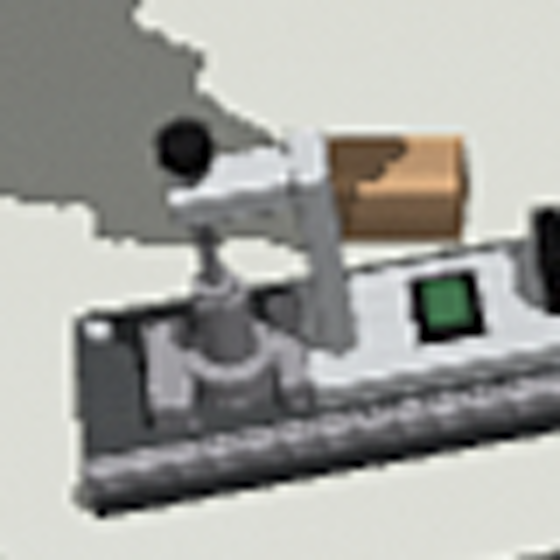

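The knob reads 0.152, so the foot is 20 mm down and resting on the spacer at (218,290). Both jaws bear on the flange, at (165,375) and (290,375), the spacer is upright and the robot is clear. I hand it in.

```bash
python3 -c "
from workcell import *
print(job_done())"
```

```text
the job is handed in; nothing more can be done
None
```

I handed the job in at about 36 s: the stepped spacer stands upright and released between the shut jaws, with the foot resting on its top (about 20 mm down) and the arm clear. The verdict was not reported back.

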